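# Heat dial up four clicks

## Robot

A 7-joint arm with a two-finger parallel gripper is mounted at the origin on the work surface. World frame = base frame: x ahead of the robot, y to its left, z up, the work surface at z = 0. Lengths are in mm, angles in degrees, forces in N, time in s.
With the tool pointing down it reaches from about 400 to 850 mm from the base axis. Payload 10.4 kg.
Tool frame: the origin (TCP) lies midway between the tips of the shut fingers; the grasp point (between the pads) lies 19 mm behind it; z points along the fingers, y is the line along which they close (so a half turn about z gives the same grasp; the last joint's range is limited). The gripper opens to 85 mm and grips with 20 to 120 N. Pads are 22 mm wide; open, the fingers measure 114 mm over their backs; the gripper's body (76 mm by 85 mm) begins 54 mm behind the grasp point. The pads swing forward as they close: fully open they stand 13 mm farther back than shut.
Start: joints at [68.319, 19.034, -3.707, 83.658, 1.238, 77.344, -5.071], TCP at [217.735, -585.869, 231.338] pointing down, gripper open.
Joint ranges: [-148.97, 148.97], [-28.65, 121.19], [-84.17, 76.75], [9.2, 138.47], [-72.65, 252.65], [3.7, 117.97], [-149.18, 149.18]. Speed limits (degrees/s): [127.2, 127.2, 159.86, 159.86, 180, 180, 180].

## Interface

Orientations are given as [roll, pitch, yaw] about the fixed x, y, z axes, in that order (R = Rz(yaw) Ry(pitch) Rx(roll)).
In Python, from cell import arm gives the robot as it stands.
- The arm moves only by the tool move_arm, never from a script. Its argument "commands" is a list of rows, each a list of 6 numbers: the shift along the tool's x, y, z in cm, then the turn, a rotation vector about the tool's x, y, z in degrees. In form: [[x, y, z, ax, ay, az], ...]. A call has 1 to 5 rows; each row is the pose to reach, as a shift and turn from the pose commanded when the call began, along the tool's axes at that moment; what a row does not reach only later rows make up. A row lasts 1/8 s, in which the tool goes at most 62.5 mm and 10.7 degrees, less where a joint would pass 70% of its speed; a pose out of reach is approached as far as the arm can. A call with a gripper value outside its range is refused whole. "fingers" is the finger opening in cm, from 0 to 8.54, set as the call begins (left out, the last holds). The fingers move at their own pace and stop on an object; "newtons" is the grip in N (left out, the last holds). Time passes only in rows, so rows that repeat a pose let the fingers close. It gives the time, the measured TCP pose, the force, the opening and the grip force at its end, in the units of the state.
- arm.read_state(): the state, without advancing time (a new reading comes with each control period).
- arm.grab_frame(name): name is "scene" or "top" or "wrist"; returns a dict with "color" (384x512x3 uint8, blue, green, red), "fovy" (degrees; the focal length in pixels is half the picture's height over the tangent of half this angle, whatever the lens; pixels are square), "cx", "cy" (the principal point, pixels), "R" (3x3) and "t" (3): a world point X has camera coordinates R X + t. Camera axes: x right, y down, z forward; pixel columns grow to the right and rows downward; lengths in mm; the calibration is good to about 2 mm. The wrist camera is an equidistant fisheye: a pixel r from the principal point sees the ray r / f radians off the axis. A picture is of the moment at which its call begins. There is no depth.
- arm.job_done(): hands the job in; it is judged then, once.
The state is a dict: "time": time; "q": joint angles; "joint_velocities": joint speeds; "tau": joint torques, N m; "ee_pos": TCP position; "ee_rot": TCP orientation; "contact_force": force on the tool from outside, world axes, zero at the start; "torque": the same for the moment, N m; "width": finger opening in mm; "finger_force": force on a finger pad.
Only numpy, scipy, OpenCV 4.12 (cv2) and the standard library are available. Lean on these libraries where they do the work, as an engineer would, in place of code of your own. Each camera call takes 0.05 s, during which the arm holds its last target. There are 200 camera calls.

## Task

Turn the soldering heat up: with a fingertip, push the red pointer dial round clockwise (seen from above) by exactly four clicks, without going past the fourth click. Then press the green button on that same unit all the way down with a fingertip and let it come back up. Push gently, do not pinch or grip the dial, and leave the blue-dial unit and everything else on the bench alone.

Things in the scene. Friction and masses are not known exactly. Their poses are not given: they have to be found in the camera images.
- heat_dial (a joint): turn of the red pointer dial in rad, growing clockwise seen from above; end stops at 0 and 4.608. It rests only in click positions, one every 24 degrees (0.419 rad): multiples of 0.419. It starts in one of the positions 2 to 5. A sprung ball gives the clicks: about 3 to 5 N pushed sideways near the pointer's outer end carries it over a click; past half-way between two positions it snaps on into the next by itself.
- heat_axis (a point): point on the vertical turning axis of the red dial, at the height of the top of its pointer (94 mm above the bench). The dial is a black disc 52 mm across, its top 70 mm above the bench, carrying a red upright pointer bar 12 mm wide and 24 mm tall (70 to 94 mm above the bench) that reaches 38 mm from the axis at its pointing end (white line on top) and 14 mm at the other end. White ticks on the panel, 48 mm from the axis, mark the click positions.
- heat_tip (a point): point on top of the red pointer, on its centre line, 35 mm from the axis towards its pointing end; moves round with the dial
- heat_key_top (a point): centre of the top face of the green button of the red-dial unit: 26 mm across, travel 6 mm straight down, spring of about 5 N when fully down; 101 mm from the dial's axis, on the unit's near end
- heat_key (a joint): how far that green button is pressed, m: 0 up, 0.006 fully down
- heat_unit: black controller box of the red dial, fixed to the bench, 190 mm (its x) by 120 mm (its y) by 60 mm tall; origin at the centre of its underside; dial axis at x +35 mm, button at x -66 mm, both y 0. At dial value 0 the pointer points 132 degrees anticlockwise from the unit's +x axis
- air_unit: the same kind of box with a blue pointer dial and a green button, fixed to the bench: leave alone. The two units may stand either way round, left or right
- air_tip (a point): point on top of the blue pointer, 35 mm from its axis: leave alone
- air_dial (a joint): turn of the blue dial, rad: leave alone
- air_key (a joint): press of the green button on the blue-dial unit, m: leave alone
- spool: loose metal solder spool, 60 mm across, 62 mm tall, origin under its centre: leave alone
- driver: loose screwdriver lying on the bench: leave alone
- tweezers: loose steel tweezers, about 120 mm long, 8 mm high, lying on the bench: leave alone
- board: loose blue circuit board, 70 by 50 mm, about 15 mm high: leave alone
- flux: loose small jar, 40 mm across, 70 mm tall: leave alone
- cup: loose yellow cup, 70 mm across, 80 mm tall: leave alone

How it is judged (in metres and radians):
On the way, in this order (a step that is already met when the one before it is completed fails the run):
1. the red dial rests four clicks clockwise of its start (value of joint heat_dial above 2.304 rad and distance of heat_tip from where it was at the start of the episode between 0.0485 and 0.0553 m and velocity of joint heat_dial below 0.3 rad/s), for 0.2 s.
2. then the green button of the red-dial unit is pressed fully down (value of joint heat_dial above 2.304 rad and distance of heat_tip from where it was at the start of the episode between 0.0485 and 0.0553 m and value of joint heat_key above 0.0045 m), for 0.05 s.
At the end, for the whole second after the job is handed in: The red dial rests in the click position four clicks (96 degrees) clockwise of its start, within about a third of a click; the green button has come back up to within 1.5 mm; the blue dial and its button are as they were, and the bystanders are within 20 mm of where they stood (value of joint heat_dial above 2.304 rad and distance of heat_tip from where it was at the start of the episode between 0.0485 and 0.0553 m and velocity of joint heat_dial below 0.1 rad/s and value of joint each of heat_key, air_key below 0.0015 m and distance of air_tip from where it was at the start of the episode below 0.006 m and distance of each of spool, driver, tweezers, board, flux, cup from where it was at the start of the episode below 0.02 m); the robot touches nothing.
It fails at once if the red dial goes past the fourth click (more than 4.6 clicks from its start, either way) (distance of heat_tip from where it was at the start of the episode above 0.0575 m).
It fails at once if the red dial is pinched or forced (more than 20 N from the fingers) (contact force between the fingers and heat_dial above 20 N).
It fails at once if the blue-dial unit, its dial or its button is pushed (contact force between the fingers and air_unit above 4 N or value of joint air_key above 0.003 m or distance of air_tip from where it was at the start of the episode above 0.008 m).
It fails at once if a bystander is shoved more than 25 mm or lifted (distance of any of spool, driver, tweezers, board, flux, cup from where it was at the start of the episode above 0.025 m).
It also fails if it takes over 64 s, if anything falls off the work surface, if the arm or the gripper's body presses on something with over 40 N, if the wrist force passes 120 N, or if a joint passes its speed limit or range.

## Working session

There is one attempt and no reset: what is moved stays moved. The work goes in short steps, Python scripts to look and compute and a tool call to move; the robot and the scene stay as the last step left them, time stands still between calls to the robot, and variables do not carry over. Pictures are saved under pics/ and viewed, at most 10 in all, crops included, and the job is handed in when it is done.

Besides the shell and the picture viewer there is one more tool, called by a JSON object that holds its "op" and its "data". move_arm: Moves the arm, as the interface text tells. Its arguments: {"type":"object","properties":{"commands":{"type":"array"},"fingers":{"type":"number"},"newtons":{"type":"number"}},"required":["commands"]}

```bash
mkdir -p pics; ls
cat > h.py <<'E'
import numpy as np, cv2, pickle
from cell import arm
def grab(n,save):
    f=arm.grab_frame(n); cv2.imwrite(f'pics/{save}.png',f['color']); pickle.dump(f,open(f'pics/{save}.pkl','wb')); return f
def load(s): return pickle.load(open(f'pics/{s}.pkl','rb'))
def px2w(f,u,v,z,fish=False):
    F=192/np.tan(np.radians(f['fovy'])/2); d=np.array([(u-f['cx'])/F,(v-f['cy'])/F,1.])
    if fish:
        r=np.hypot(d[0],d[1]); d=np.array([d[0]/r*np.sin(r),d[1]/r*np.sin(r),np.cos(r)]) if r>0 else d
    R=np.array(f['R']);t=np.array(f['t']).ravel(); c=-R.T@t; w=R.T@d; return c+w*(z-c[2])/w[2]
E
python3 - <<'E'
from h import *
a=grab('top','top0');grab('scene','scene0')
cv2.imwrite('pics/top0b.png',cv2.resize(a['color'],(800,600),interpolation=cv2.INTER_CUBIC))
s=arm.read_state(); print(s['time'],s['ee_pos'],s['ee_rot'],s['contact_force'],s['width'])
E
```

```text
pics
0.1 [ 217.58806947 -585.55206424  230.6179972 ] [-1.79929352e+02  4.45158913e-03  2.03879534e+01] [-0.10139746  0.56541625 -0.41810346] 85.45240697041592
```

View pics/top0b.png

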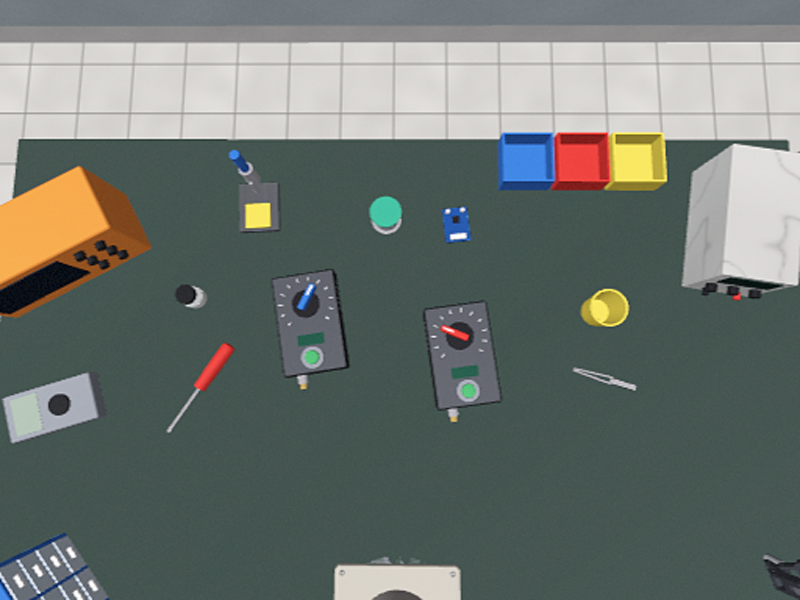

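View pics/scene0.png

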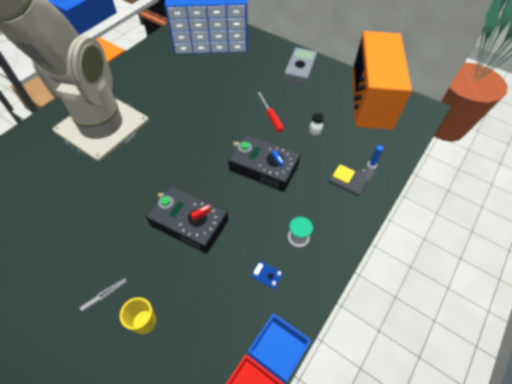

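The red unit is the right-hand one in the top view: dial at about (459,335) and button at about (468,391) in the 800x600 picture. The blue unit is to its left. I'll enlarge the red unit.

Run:
```python
from h import *
f=load('top0'); c=f['color'][185:275,260:335]
cv2.imwrite('pics/topc.png',cv2.resize(c,None,fx=6.6,fy=6.6,interpolation=cv2.INTER_CUBIC))
k=.64
for n,u,v,z in [('axis',459,335,70),('key',468,391,65),('tip',440,328,94),('bdial',306,304,70)]: print(n,px2w(f,u*k,v*k,z).round())
```

```text
axis [ 539. -114.   70.]
key [ 436. -130.   65.]
tip [549. -77.  94.]
bdial [595. 171.  70.]
```

View pics/topc.png

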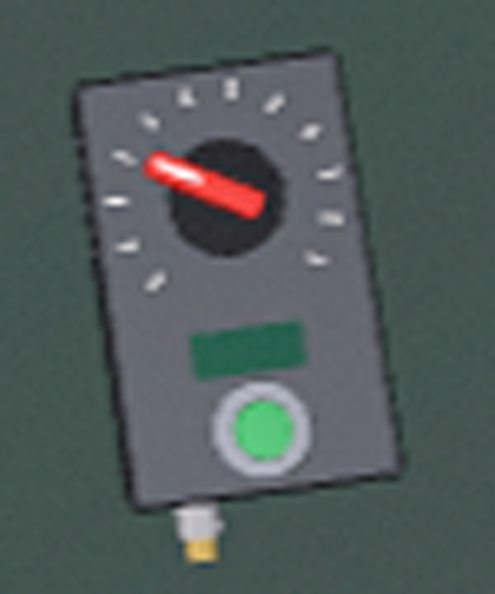

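```bash
cat >> h.py <<'E'
from scipy.spatial.transform import Rotation as Ro
def rel(p,yaw,frm=None):
    "print tool-frame shift (cm) and turn (deg) from the pose frm=(pos,yaw) or measured"
    if frm is None:
        s=arm.read_state(); p0=np.array(s['ee_pos']); R0=Ro.from_euler('xyz',s['ee_rot'],degrees=True)
    else: p0=np.array(frm[0]); R0=Ro.from_euler('xyz',[180,0,frm[1]],degrees=True)
    R1=Ro.from_euler('xyz',[180,0,yaw],degrees=True)
    return np.r_[R0.inv().apply(np.array(p)-p0)/10,(R0.inv()*R1).as_rotvec(degrees=True)].round(2)
E
python3 - <<'E'
from h import *
f=load('top0'); g=lambda x,y,z:px2w(f,260+x/6.6,185+y/6.6,z)
A=g(227,198,70);K=g(265,430,66);d=A-K;print(A,K,np.linalg.norm(d[:2]),'yaw',np.degrees(np.arctan2(d[1],d[0])))
cor=[g(*c,60) for c in [(78,88),(338,52),(400,472),(138,508)]]
for i in range(4): e=cor[i]-cor[(i+1)%4];print(np.linalg.norm(e[:2]),np.degrees(np.arctan2(e[1],e[0])))
m=sum(cor)/4;print('ctr',m)
a=g(155,163,94);b=g(262,207,94);e=a-b;print('ptr',np.linalg.norm(e),np.degrees(np.arctan2(e[1],e[0])))
for i,t in enumerate([(155,281),(127,246),(115,201),(123,156),(149,121)]):
    e=g(*t,60)-A;print(i,np.hypot(e[0],e[1]),np.degrees(np.arctan2(e[1],e[0])))
print(rel([555,-65,200],110),rel([555,-65,200],159))
E
```

```text
[ 536.7972251  -115.36925287   70.        ] [ 436.7564618  -131.32177828   66.        ] 101.30467605135779 yaw 9.060121072410196
116.80127488160822 98.211471546194
185.16024249722133 7.4846531944022106
114.88754285521073 -81.91121659517576
184.89984608804212 -171.9232522891455
ctr [ 502.54892929 -120.94228792   60.        ]
ptr 49.20136156893187 67.84207588881354
0 47.484078283555306 139.32190437502322
1 47.93029410376363 115.66730261307902
2 48.44589951431976 91.18004743694954
3 48.67581683420862 67.13058012779427
4 47.95294066775688 43.95317544452785
[ 4.976e+01 -3.704e+01  3.100e+00 -6.000e-02 -5.000e-02 -8.961e+01] [ 4.9760e+01 -3.7040e+01  3.1000e+00 -4.0000e-02 -8.0000e-02 -1.3861e+02]
```

Unit yaw is about 8°. The pointer is at 68°, which is click 3, so the target is click 7 at -28°. The sizes agree: 101 mm from axis to button, ticks at 48 mm. I'll move above the start of the push with the fingers shut.

```bash
python3 -c "
from h import *
print(rel([523,-67,200],158))"
```

```text
[ 4.6690e+01 -3.7960e+01  3.1000e+00 -4.0000e-02 -8.0000e-02 -1.3761e+02]
```

{"op": "move_arm", "data": {"commands": [[9,-7,0,0,0,-10],[14,-11,0,0,0,-20],[18,-15,0,0,0,-30],[23,-19,0,0,0,-40],[28,-23,0,0,0,-50]], "fingers": 0, "newtons": 20}}

```text
time: 0.72
ee_pos: [375.3, -313.9, 231.2]
ee_rot: [-180.0, 0.0, 70.7]
contact_force: [1.2, 0.1, -0.1]
width: -0.1
finger_force: 0.0
```

```bash
python3 -c "
from h import *
print(arm.read_state()['ee_rot'],arm.read_state()['ee_pos'],arm.read_state()['q'],rel([523,-67,180],158))"
```

```text
[-1.79993862e+02  1.55813789e-02  7.07066311e+01] [ 375.31500037 -313.86906787  231.17964035] [ 54.65344297   3.04637884 -20.67420977 102.70989131   1.13323571
  74.44444821  14.40863643] [ 2.818e+01  5.780e+00  5.110e+00 -2.000e-02  1.000e-02 -8.729e+01]
```

{"op": "move_arm", "data": {"commands": [[5,1,0,0,0,-10],[10,2,1,0,0,-20],[16,3,2,0,0,-30],[22,4,3,0,0,-40],[28.2,5.8,5.1,0,0,-50]]}}

```text
time: 1.35
ee_pos: [522.0, -72.1, 182.2]
ee_rot: [179.9, 0.1, 120.7]
contact_force: [0.9, -1.0, -0.0]
width: 0.4
finger_force: 0.0
```

{"op": "move_arm", "data": {"commands": [[0,0,0,0,0,-10],[0,0,0,0,0,-20],[0,0,0,0,0,-30],[0,0,0,0,0,-37.3],[0,0,0,0,0,-37.3]]}}

```text
time: 1.98
ee_pos: [520.9, -73.9, 181.7]
ee_rot: [-180.0, -0.0, 157.6]
contact_force: [0.2, 0.1, -0.2]
width: 0.3
finger_force: 0.0
```

Run:
```python
from h import *
s=arm.read_state(); print(s['ee_pos'],s['ee_rot'],s['q'],s['contact_force'])
f=grab('wrist','w1'); cv2.imwrite('pics/w1b.png',cv2.resize(f['color'],(800,600),interpolation=cv2.INTER_CUBIC))
```

```text
[520.91584602 -73.85253857 181.72006072] [-1.79996266e+02 -2.64991212e-02  1.57632676e+02] [ 39.88595761  12.63518693 -41.19695267 100.66018829   8.81144758
  70.01105877  63.979629  ] [ 0.19434669  0.13660451 -0.24056232]
```

View pics/w1b.png

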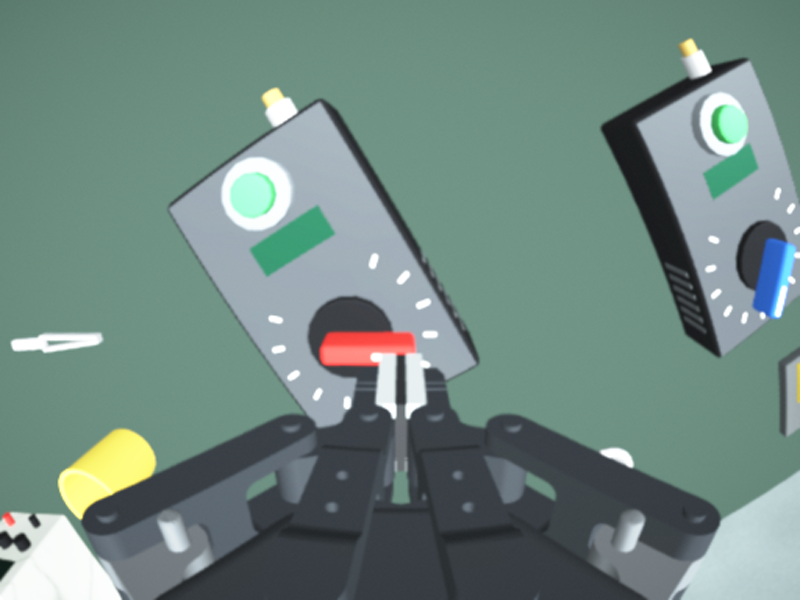

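The wrist view shows the red pointer, the dial disc at about (350,337), the button at about (250,194) and the shut fingertips at (400,365), next to the pointer. I'll check the positions from here.

Run:
```python
from h import *
f=load('w1');k=.64
for n,u,v,z in [('axis',350,337,70),('key',250,194,68),('p-end',322,345,94),('p-tip',413,343,94),('p-mid',368,343,94),('bdial',765,256,70),('tcp?',400,358,182)]: print(n,px2w(f,u*k,v*k,z,True).round(1))
for z in(86,78):
  pass
print(rel([520,-67,100],158))
```

```text
axis [ 536.1 -112.5   70. ]
key [ 436.2 -131.6   68. ]
p-end [ 526.9 -122.5   94. ]
p-tip [544.3 -76.4  94. ]
p-mid [535.2 -98.8  94. ]
bdial [595.3 174.2  70. ]
tcp? [513.3 -71.1 182. ]
[ 0.35  0.6   8.17 -0.   -0.02 -0.49]
```

Run:
```python
from h import *
print(rel([523,-65,80],158))
```

```text
[ 0.14  0.9  10.17 -0.   -0.02 -0.49]
```

{"op": "move_arm", "data": {"commands": [[0.1,0.9,2,0,0,0],[0.1,0.9,5,0,0,0],[0.1,0.9,8,0,0,0],[0.1,0.9,10.1,0,0,0],[0.1,0.9,10.1,0,0,0]]}}

```text
time: 2.65
ee_pos: [522.0, -64.2, 78.7]
ee_rot: [-180.0, -0.2, 157.7]
contact_force: [-0.3, 0.3, 0.7]
width: 0.3
finger_force: 0.0
```

{"op": "move_arm", "data": {"commands": [[-0.4,0,0,0,0,0],[-0.8,0,0,0,0,0],[-1.0,0,0,0,0,0],[-1.1,0,0,0,0,0],[-1.2,0,0,0,0,0]]}}

```text
time: 3.28
ee_pos: [534.8, -69.7, 81.1]
ee_rot: [-180.0, 0.0, 157.7]
contact_force: [-0.8, -0.1, 0.2]
width: -0.3
finger_force: 0.0
```

Run:
```python
from h import *
s=arm.read_state();print(s['ee_pos'],s['ee_rot'])
f=grab('wrist','w2'); cv2.imwrite('pics/w2b.png',cv2.resize(f['color'][100:300,150:400],(800,640))[:600])
```

```text
[534.76257169 -69.72257166  81.082177  ] [-1.79994546e+02  1.08728712e-02  1.57680183e+02]
```

View pics/w2b.png

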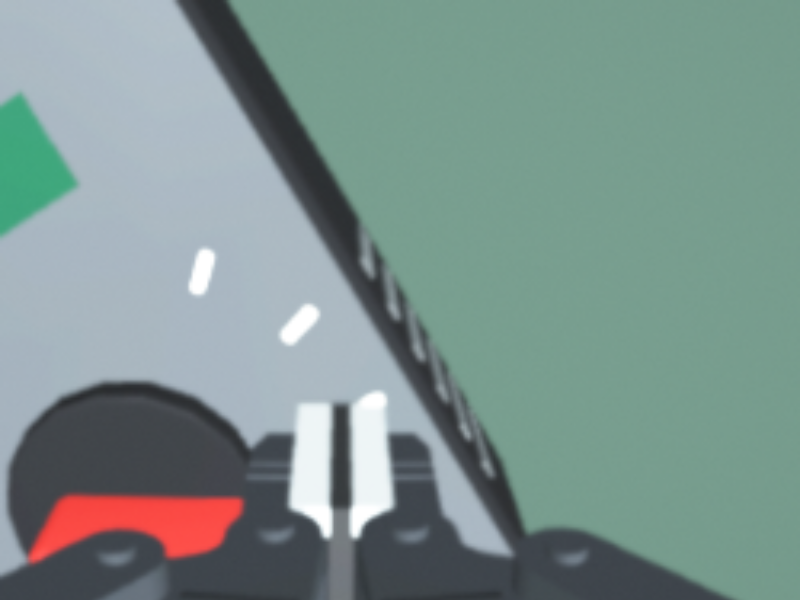

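The finger is beside the pointer on its anticlockwise side and about 1 mm short of touching. I'll slide inward to a radius of 33 mm and work out the rows for the arc.

{"op": "move_arm", "data": {"commands": [[0,-0.4,0,0,0,0],[0,-0.75,0,0,0,0],[-0.05,-0.75,0,0,0,0],[-0.1,-0.75,0,0,0,0],[-0.1,-0.75,0,0,0,0]]}}

```text
time: 3.95
ee_pos: [532.9, -76.9, 81.0]
ee_rot: [180.0, 0.0, 157.7]
contact_force: [-0.3, -0.1, 0.6]
width: -0.2
finger_force: 0.0
```

Run:
```python
from h import *
s=arm.read_state(); p=np.array(s['ee_pos'])[:2]-[536.5,-114]; a=np.radians(s['ee_rot'][2]); print(s['ee_pos'],s['contact_force'],'d',p@[np.cos(a),np.sin(a)],'r',p@[np.sin(a),-np.cos(a)])
for D in range(3,19,3):
  t=np.radians(D); print([round(v,2) for v in ((17*np.cos(t)-33*np.sin(t)-17)/10,(17*np.sin(t)+33*np.cos(t)-33)/10)],D)
```

```text
[532.85846917 -76.89644261  81.00053784] [-0.29217875 -0.11627214  0.56889032] d 17.451911145084328 r 32.944886021786274
[np.float64(-0.18), np.float64(0.08)] 3
[np.float64(-0.35), np.float64(0.16)] 6
[np.float64(-0.54), np.float64(0.23)] 9
[np.float64(-0.72), np.float64(0.28)] 12
[np.float64(-0.91), np.float64(0.33)] 15
[np.float64(-1.1), np.float64(0.36)] 18
```

{"op": "move_arm", "data": {"commands": [[-0.18,0.08,0,0,0,3],[-0.35,0.16,0,0,0,6],[-0.54,0.23,0,0,0,9],[-0.72,0.28,0,0,0,12],[-0.91,0.33,0,0,0,15]]}}

```text
time: 4.58
ee_pos: [542.4, -77.0, 81.0]
ee_rot: [180.0, -0.0, 142.6]
contact_force: [0.8, 1.6, 0.3]
width: 0.1
finger_force: 0.2
```

{"op": "move_arm", "data": {"commands": [[-0.18,0.08,0,0,0,3],[-0.35,0.16,0,0,0,6],[-0.54,0.23,0,0,0,9],[-0.72,0.28,0,0,0,12],[-0.91,0.33,0,0,0,15]]}}

```text
time: 5.2
ee_pos: [551.3, -79.5, 80.8]
ee_rot: [-180.0, -0.1, 127.6]
contact_force: [-2.9, 1.9, 1.4]
width: 0.1
finger_force: 1.6
```

Run:
```python
from h import *
s=arm.read_state(); p=np.array(s['ee_pos'])[:2]-[536.5,-114]; a=np.radians(s['ee_rot'][2]); print(s['ee_pos'],s['ee_rot'],'d',p@[np.cos(a),np.sin(a)],'r',p@[np.sin(a),-np.cos(a)])
f=grab('wrist','w3'); g=grab('top','t3')
cv2.imwrite('pics/w3b.png',np.hstack([cv2.resize(f['color'][120:320,120:370],(420,336)),cv2.resize(g['color'][185:275,260:335],(280,336))]))
```

```text
[551.28913998 -79.46114201  80.80940845] [-1.79973712e+02 -7.26605717e-02  1.27629778e+02] d 18.324212566881464 r 32.80052753336672
```

View pics/w3b.png

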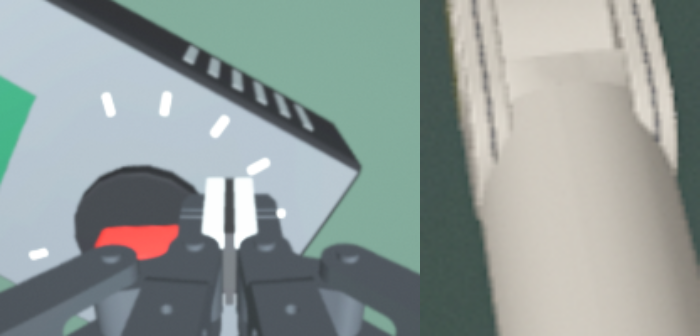

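The top view is blocked by the arm. In the wrist view the red bar stays square against the fingertip, and the force is about 3 N. I'll carry on.

{"op": "move_arm", "data": {"commands": [[-0.18,0.08,0,0,0,3],[-0.35,0.16,0,0,0,6],[-0.54,0.23,0,0,0,9],[-0.72,0.28,0,0,0,12],[-0.91,0.33,0,0,0,15]]}}

```text
time: 5.92
ee_pos: [560.0, -85.6, 81.0]
ee_rot: [180.0, 0.0, 112.7]
contact_force: [-0.4, 0.1, 0.5]
width: 0.2
finger_force: 0.0
```

{"op": "move_arm", "data": {"commands": [[-0.18,0.08,0,0,0,3],[-0.35,0.16,0,0,0,6],[-0.54,0.23,0,0,0,9],[-0.72,0.28,0,0,0,12],[-0.91,0.33,0,0,0,15]]}}

```text
time: 6.55
ee_pos: [566.5, -92.3, 81.0]
ee_rot: [180.0, -0.0, 97.7]
contact_force: [-0.3, 0.6, -0.2]
width: -0.2
finger_force: 0.3
```

{"op": "move_arm", "data": {"commands": [[-0.18,0.08,0,0,0,3],[-0.35,0.16,0,0,0,6],[-0.54,0.23,0,0,0,9],[-0.72,0.28,0,0,0,12],[-0.91,0.33,0,0,0,15]]}}

```text
time: 7.18
ee_pos: [571.0, -100.2, 81.0]
ee_rot: [180.0, -0.1, 82.7]
contact_force: [-0.9, 4.2, 0.1]
width: -0.2
finger_force: 1.7
```

Run:
```python
from h import *
s=arm.read_state(); p=np.array(s['ee_pos'])[:2]-[536.5,-114]; a=np.radians(s['ee_rot'][2]); print(s['ee_pos'],s['ee_rot'],'d',p@[np.cos(a),np.sin(a)],'r',p@[np.sin(a),-np.cos(a)])
f=grab('wrist','w4'); g=grab('scene','s4')
cv2.imwrite('pics/w4b.png',np.hstack([cv2.resize(f['color'][120:320,120:370],(420,336)),cv2.resize(g['color'][175:260,140:235],(375,336))]))
```

```text
[ 571.03911828 -100.21321727   80.96410537] [ 1.79996378e+02 -5.79828021e-02  8.27123520e+01] d 18.056724256918958 r 32.51124080375504
```

View pics/w4b.png

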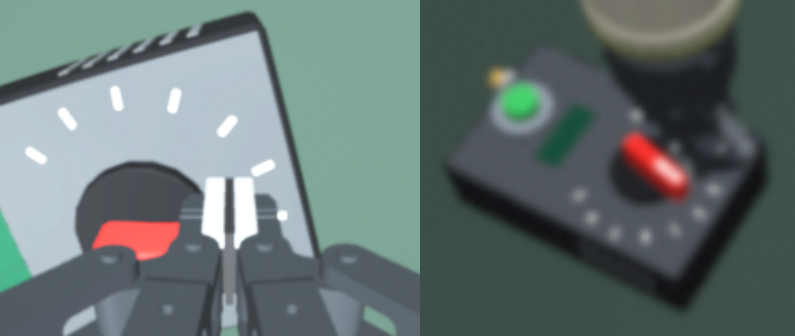

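The force pattern fits three clicks passed, with the fourth now loaded: the finger is at about 75° and the snap point is 84°. I'll push another 12° and then hold.

{"op": "move_arm", "data": {"commands": [[-0.18,0.08,0,0,0,3],[-0.35,0.16,0,0,0,6],[-0.54,0.23,0,0,0,9],[-0.72,0.28,0,0,0,12],[-0.72,0.28,0,0,0,12]]}}

```text
time: 7.9
ee_pos: [572.8, -109.1, 81.0]
ee_rot: [180.0, 0.0, 70.8]
contact_force: [0.2, -0.4, -0.1]
width: -0.3
finger_force: 0.0
```

Run:
```python
from h import *
f=grab('wrist','w5'); g=grab('scene','s5')
# pointer direction in scene image: red mask principal axis vs. predicted
for n in('scene0','s4','s5'):
  c=load(n)['color'][175:260,140:235].astype(int); m=(c[...,2]>120)&(c[...,1]<90)&(c[...,0]<90); y,x=np.nonzero(m); (cx,cy),sz,an=cv2.minAreaRect(np.c_[x,y].astype(np.float32)); print(n,m.sum(),cx+140,cy+175,sz,an)
F=load('scene0');R=np.array(F['R']);t=np.array(F['t']).ravel();fl=192/np.tan(np.radians(F['fovy'])/2)
for D in(0,72,75,90,96,120):
  a=np.radians(68-D); q=[]
  for r in(38,-14):
    X=R@np.array([536.5+r*np.cos(a),-114+r*np.sin(a),94])+t;q.append(X[:2]/X[2]*fl+[F['cx'],F['cy']])
  print(D,np.round(q,1).tolist(), np.degrees(np.arctan2(*(q[0]-q[1])[::-1])).round(1))
cv2.imwrite('pics/s5b.png',cv2.resize(g['color'][175:260,140:235],(670,600),interpolation=cv2.INTER_CUBIC))
```

```text
scene0 117 199.83727645874023 211.60946655273438 (8.076925277709961, 19.692310333251953) 67.38013458251953
s4 97 199.32927322387695 215.96341705322266 (20.458763122558594, 7.027819633483887) 38.65980529785156
s5 96 198.10000228881836 217.20000076293945 (21.019041061401367, 6.260990142822266) 63.43495178222656
0 [[208.1, 205.4], [190.5, 214.6]] -27.4
72 [[205.9, 220.2], [191.4, 209.2]] 37.4
75 [[205.3, 220.7], [191.6, 209.0]] 40.6
90 [[202.2, 222.9], [192.8, 208.2]] 57.4
96 [[200.8, 223.5], [193.3, 208.0]] 64.4
120 [[194.6, 224.9], [195.5, 207.5]] 92.8
```

View pics/s5b.png

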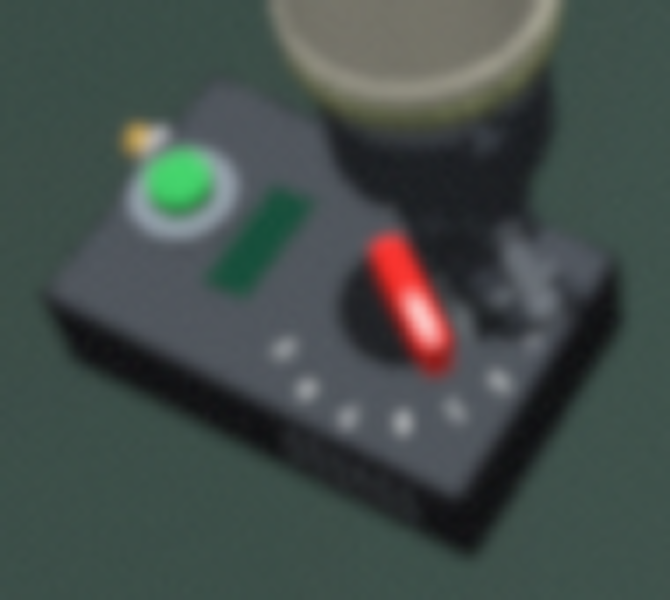

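The red pointer lies at 63° in the scene image. Four clicks predicts 64.4°, and the finger is unloaded, so the dial is where it should be. I'll back away and rise, then go above the button.

{"op": "move_arm", "data": {"commands": [[0.5,0,0,0,0,0],[1,0,-0.5,0,0,0],[1,0,-2,0,0,0],[1,0,-4,0,0,0],[1,0,-5,0,0,0]]}}

```text
time: 8.62
ee_pos: [576.9, -99.5, 133.4]
ee_rot: [179.8, -0.0, 70.7]
contact_force: [-0.5, 0.4, -0.4]
width: -0.2
finger_force: 0.0
```

```bash
python3 -c "
from h import *
print(arm.read_state()['ee_pos'],rel([436.5,-131.5,110],70.7))"
```

```text
[576.93533018 -99.47757463 133.39157586] [-7.67e+00 -1.22e+01  2.30e+00  1.60e-01 -1.00e-02 -3.00e-02]
```

{"op": "move_arm", "data": {"commands": [[-2.5,-4,0,0,0,0],[-5,-8,0,0,0,0],[-7.6,-12.2,0,0,0,0],[-7.6,-12.2,1,0,0,0],[-7.6,-12.2,2.5,0,0,0]]}}

```text
time: 9.25
ee_pos: [436.9, -130.8, 106.3]
ee_rot: [179.8, 0.0, 70.7]
contact_force: [-0.3, 0.0, -0.5]
width: -0.0
finger_force: 0.0
```

{"op": "move_arm", "data": {"commands": [[0,0,0,0,0,0],[0,0,0,0,0,0]]}}

```text
time: 9.5
ee_pos: [436.5, -130.1, 105.9]
ee_rot: [-180.0, -0.0, 70.7]
contact_force: [1.3, -0.2, 0.9]
width: -0.0
finger_force: 0.0
```

Run:
```python
from h import *
s=arm.read_state(); print(s['ee_pos'],s['ee_rot'],rel([436.5,-131.5,72],70.7))
f=grab('wrist','w6'); cv2.imwrite('pics/w6b.png',cv2.resize(f['color'],(800,600)))
```

```text
[ 436.45126749 -130.12521192  105.85081526] [-1.79973471e+02 -3.02339484e-02  7.07424797e+01] [-0.13  0.05  3.38 -0.03 -0.03  0.04]
```

View pics/w6b.png

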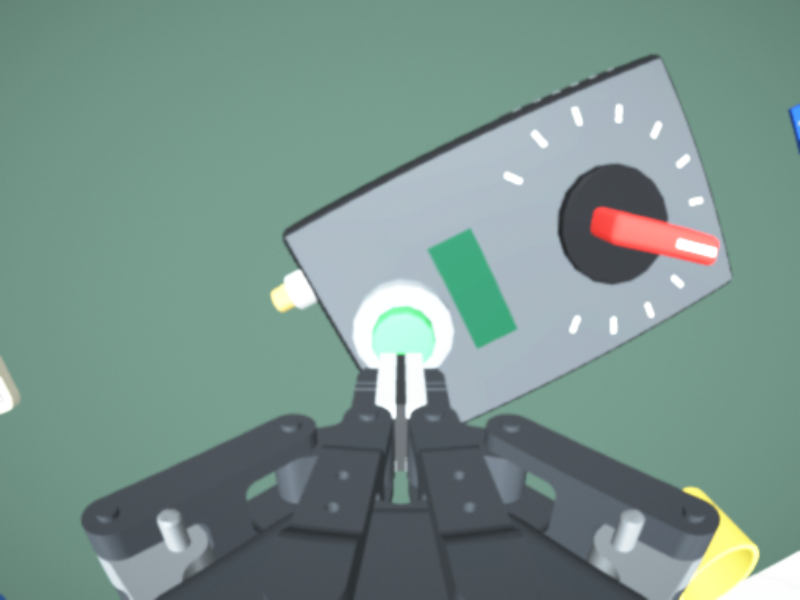

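The pointer covers tick 7, with ticks 0 to 6 before it and 8 to 11 after it visible. The fingertips are centred over the green button. I'll press down while watching the force.

{"op": "move_arm", "data": {"commands": [[-0.1,0,1,0,0,0],[-0.1,0,2,0,0,0],[-0.1,0,2.8,0,0,0],[-0.1,0,3.2,0,0,0],[-0.1,0,3.4,0,0,0]]}}

```text
time: 10.18
ee_pos: [435.7, -131.8, 75.0]
ee_rot: [-180.0, 0.1, 70.7]
contact_force: [-25.7, 6.4, 65.2]
width: 0.3
finger_force: 32.6
```

{"op": "move_arm", "data": {"commands": [[0,0,0.2,0,0,0],[0,0,0.3,0,0,0],[0,0,0.4,0,0,0],[0,0,0.4,0,0,0]]}}

```text
time: 10.68
ee_pos: [436.1, -131.9, 74.4]
ee_rot: [180.0, 0.2, 70.7]
contact_force: [-40.5, 10.6, 98.9]
width: 0.3
finger_force: 48.9
```

{"op": "move_arm", "data": {"commands": [[0,0,-0.4,0,0,0],[0,0,-0.7,0,0,0],[0,0,-0.8,0,0,0],[0,0,-0.9,0,0,0],[0,0,-0.9,0,0,0]]}}

```text
time: 11.3
ee_pos: [435.4, -131.5, 76.9]
ee_rot: [-180.0, 0.0, 70.7]
contact_force: [-2.2, 1.0, 4.4]
width: -0.0
finger_force: 2.2
```

Run:
```python
from h import *
s=arm.read_state(); print(s['ee_pos'],s['ee_rot'],s['contact_force'],s['time'])
f=grab('scene','s7'); g=grab('wrist','w7')
cv2.imwrite('pics/s7b.png',np.hstack([cv2.resize(f['color'][165:255,135:235],(400,360),interpolation=cv2.INTER_CUBIC),cv2.resize(g['color'][170:270,200:311],(400,360),interpolation=cv2.INTER_CUBIC)]))
```

```text
[ 435.39927986 -131.53624457   76.87680253] [-1.79987138e+02  3.83445984e-03  7.06821979e+01] [-2.21844884  1.03026892  4.42143282] 11.3
```

View pics/s7b.png

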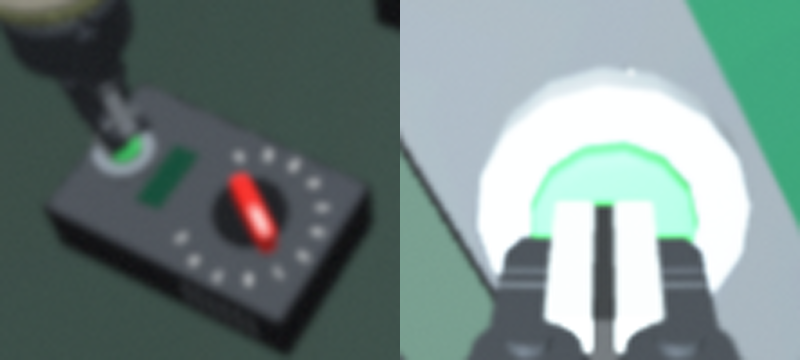

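At z = 76.9 mm the spring pushes back 4.4 N, and there was a hard stop at about 75 mm. I'll rise slowly to find where contact ends, which gives the travel.

{"op": "move_arm", "data": {"commands": [[0,0,-0.1,0,0,0],[0,0,-0.15,0,0,0],[0,0,-0.2,0,0,0],[0,0,-0.2,0,0,0]]}}

```text
time: 11.9
ee_pos: [435.4, -131.5, 79.0]
ee_rot: [-180.0, 0.0, 70.7]
contact_force: [-1.9, 0.7, 3.5]
width: -0.2
finger_force: 1.6
```

{"op": "move_arm", "data": {"commands": [[0,0,-0.1,0,0,0],[0,0,-0.2,0,0,0],[0,0,-0.2,0,0,0],[0,0,-0.2,0,0,0]]}}

```text
time: 12.4
ee_pos: [435.6, -131.5, 81.0]
ee_rot: [180.0, -0.0, 70.7]
contact_force: [-1.0, 0.6, 1.5]
width: -0.2
finger_force: 1.0
```

{"op": "move_arm", "data": {"commands": [[0,0,-0.1,0,0,0],[0,0,-0.2,0,0,0],[0,0,-0.2,0,0,0],[0,0,-0.2,0,0,0]]}}

```text
time: 12.9
ee_pos: [435.4, -131.5, 82.9]
ee_rot: [-180.0, 0.0, 70.7]
contact_force: [-0.4, -0.4, 0.1]
width: 0.1
finger_force: 0.0
```

Contact ended between 81 and 83 mm, against a stop at about 75–76 mm. That is the full 6 mm travel, and the button came back up. I'll retreat, check the dial and hand in.

{"op": "move_arm", "data": {"commands": [[0,0,-1,0,0,0],[0,0,-3,0,0,0],[0,0,-6,0,0,0],[0,0,-9,0,0,0],[0,0,-9,0,0,0]]}}

```text
time: 13.52
ee_pos: [436.9, -131.9, 175.7]
ee_rot: [179.7, 0.0, 70.7]
contact_force: [-1.0, 0.8, 0.0]
width: 0.1
finger_force: 0.0
```

Run:
```python
from h import *
grab('scene','s8')
for n in('s5','s8'):
  c=load(n)['color'][175:260,140:235].astype(int); m=(c[...,2]>120)&(c[...,1]<90)&(c[...,0]<90); y,x=np.nonzero(m); print(n,cv2.minAreaRect(np.c_[x,y].astype(np.float32)))
print(arm.job_done())
```

```text
s5 ((58.10000228881836, 42.20000076293945), (21.019041061401367, 6.260990142822266), 63.43495178222656)
s8 ((58.10000228881836, 42.20000076293945), (21.019041061401367, 6.260990142822266), 63.43495178222656)
the job is handed in; nothing more can be done
None
```

I turned the red dial four clicks clockwise (position 3 to 7), pressed the green button through its full 6 mm and let it come back up, then handed the job in; no verdict was returned, and the button press peaked at 99 N at the wrist (limit 120 N), far harder than intended.

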